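# Fit the horn stake in the bench holder

### The job

Squeeze the spring tab to unlatch the cover from the die holder, lift the cover off and lay it right way up in the middle of the rubber mat. Then take the horn stake from its cradle, put it in the holder's pocket with its horn towards the keeper, and shuffle it about until its key drops into the slot and it sits fully home and upright. Leave the other stakes and everything else on the bench where they are.

Things in the scene. Friction and masses are not known exactly. Their poses are not given: they have to be found in the camera images.
- holder: Dark steel die holder, fixed, a block 136 x 90 mm, 40 mm high. Origin: on the bench under the centre of its pocket; z up, x along its length towards the keeper. The open pocket is 96 (x) x 66 (y) mm; rim 40 mm, floor 24 mm above the origin.
- slot (a point): Nominal middle of the slot in the pocket's floor: 13 mm towards +x of the holder's origin, 24 mm up. The floor is a steel plate 10 mm thick with one through-slot 46 (x) x 16 (y) mm, square to the holder, but set up to 5 mm off this point in x and in y, differently each time (this point does not follow it), so the stake must be shuffled to find the slot.
- keeper (a point): Keeper at the holder's +x end, a post with a lip overhanging towards the pocket. This point: middle of the lip's top, 68.5 mm towards +x, 60 mm above the holder's origin. 34 mm wide in y, from 61 to 76 mm in x; the lip's underside is 52.5 mm up.
- cover_mid (a point): Aluminium snap cover closing the pocket, 0.26 kg. This point: on its centre line, 37 mm above its underside; x towards latch bolt and keeper, z up. Underside: plug 93 x 63 x 8 mm that fits the pocket, at the start 32 mm above the holder's origin; plate 116 x 86 mm on it at 8 to 12 mm. A fixed rib and the spring tab stand on the plate.
- cover_pinch (a point): On the cover, 1 mm to -x of cover_mid and 13 mm higher, same axes: where to pinch rib and tab, along x. Both are 50 mm wide in y and reach 62 mm above the underside. Rib's outer face: 17 mm to -x of this point, tab's: 25 mm to +x, 17 mm when pressed. Pinched (42 down to 34 mm over the outside), the cover lifts straight up.
- tab (a joint): Travel of the cover's spring tab, m: 0 sprung out (its bolt caught 5 mm under the keeper's lip), 0.008 fully pressed towards the rib; clear from about 0.006. 4 N to start, 7 N at the end. The bolt, 20 mm wide, sticks out to 66 mm +x of the cover's centre, 13.5 to 19.5 mm above its underside.
- stake_mid (a point): Horn stake: steel, long round-topped upright head with a tapered horn out of one end, 0.5 to 0.8 kg. This point: over the centre of its foot, 35 mm above the foot plate's underside; x along the head towards the horn, z up. Head 56 (x) x 20 (y) mm, 10 to 62 mm above that underside, sides flat up to 52 mm. Foot 80 (x) x 50 (y) x 10 mm.
- horn_stake: The horn stake; origin at the centre of the foot plate's underside, axes as stake_mid. Under the foot is a key 42 (x) x 12 (y) mm, 8 mm deep, centred 13 mm towards the horn: it seats one way round only. Seated, the origin is 24 mm above the holder's; standing on its key, 32 mm. Starts on a wooden cradle 20 mm high, key in its groove.
- horn_tip (a point): Tip of the horn stake's horn: 61 mm towards +x of the head's centre, 52 mm above the foot plate's underside.
- cover: The snap cover; origin at the centre of its underside (37 mm below cover_mid), same axes.
- mat: Black rubber mat fixed on the bench, 150 (x) x 130 (y) x 6 mm. Origin: centre of its underside.
- anvil_block: Small dark steel anvil, fixed, 130 mm long plus a 50 mm horn, 75 mm high, at the right. Origin: centre of its underside.
- dome_stake: Dome stake: same steel foot as the horn stake, round stem and a 50 mm wide mushroom-domed top, 78 mm tall with key. Not to be used. Origin: centre of the foot plate's underside.
- flat_stake: Flat stake: same steel foot, square stem and a flat 54 x 40 mm top, 70 mm tall with key. Not to be used. Origin: centre of the foot plate's underside.
- hammer: Hand hammer lying on the bench beyond the holder, 270 mm long and up to about 45 mm high. Origin under its middle.
- flux_tin: White jar with a steel cap, 60 mm wide, 85 mm tall, between the robot and the holder. Origin: centre of its underside.
- oil_bottle: Amber bottle, 60 mm wide, 190 mm tall, at the left. Origin: centre of its underside.
- tongs: Dark steel tongs lying at the right, 220 mm long, 14 mm high. Origin under their middle.
- brush_mug: White mug, 76 mm wide, 90 mm tall, at the left near the robot. Origin: centre of its underside.
Things that resemble listed ones, but are neither listed nor needed, are in the scene too. Leave any purple look-alike of the cover alone. Several things look just like the mat: the one meant starts nearest to the robot's base.

How it is judged (in metres and radians):
On the way, in this order (a step that is already met when the one before it is completed fails the run):
1. the cover's spring tab is pressed in by at least 6 mm (value of joint tab above 0.006 m), for 0.1 s.
2. the cover lies right way up on the mat, let go (x of cover_mid in the frame of mat between -0.055 and 0.055 m and y of cover_mid in the frame of mat between -0.05 and 0.05 m and z of cover_mid in the frame of mat below 0.047 m and angle between cover_mid's own z axis and vertical below 0.08 rad and contact force between the fingers and cover below 0.1 N), for 0.3 s.
At the end, for the whole second after the job is handed in: Horn stake in the pocket, key down in the slot (foot within 2.5 mm of the floor), upright within 0.06 rad, horn to the keeper, at rest, let go; cover flat on the mat, right way up (0.08 rad), its centre within 55 mm (mat x) and 50 mm (mat y) of the mat's centre, let go (all of step 2 and x of stake_mid in the frame of holder between -0.012 and 0.012 m and y of stake_mid in the frame of holder between -0.012 and 0.012 m and z of stake_mid in the frame of holder below 0.0615 m and angle between stake_mid's own z axis and vertical below 0.06 rad and x of horn_tip in the frame of holder above 0.04 m and linear speed of horn_stake below 0.02 m/s and contact force between the fingers and horn_stake below 0.1 N); the robot touches nothing.
It fails at once if the dome stake or the flat stake is moved more than 25 mm or tipped over (distance of any of dome_stake, flat_stake from where it was at the start of the episode above 0.025 m or angle between any of dome_stake, flat_stake's own z axis and vertical above 0.5 rad).
It fails at once if the hammer, tongs, tin, bottle or mug is moved more than 25 mm or tipped over (distance of any of hammer, tongs, flux_tin, oil_bottle, brush_mug from where it was at the start of the episode above 0.025 m or angle between any of hammer, tongs, flux_tin, oil_bottle, brush_mug's own z axis and vertical above 0.5 rad).
It also fails if it takes over 72 s, if anything falls off the work surface, if the arm or the gripper's body presses on something with over 40 N, if the wrist force passes 120 N, or if a joint passes its speed limit or range.

### The arm

A 6-joint arm with a two-finger parallel gripper is mounted at the origin on the work surface. World frame = base frame: x ahead of the robot, y to its left, z up, the work surface at z = 0. Lengths are in mm, angles in degrees, forces in N, time in s.
With the tool pointing down it reaches from about 350 to 925 mm from the base axis. Payload 6.4 kg.
Tool frame: the origin (TCP) lies on the centre line of the jaws, within the pads' length; the fingertips stand robot.tip_extent ahead of it and the grasp point (between the pads) lies 3 mm ahead of it (robot.tip_extent is the distance from the TCP to the fingertips, in mm); z points along the fingers, y is the line along which they close (so a half turn about z gives the same grasp; the last joint's range is limited). The gripper opens to 85 mm and grips with 20 to 120 N. Pads are 22 mm wide; open, the fingers measure 114 mm over their backs; the gripper's body (76 mm by 85 mm) begins 54 mm behind the grasp point. The pads swing forward as they close: fully open they stand 13 mm farther back than shut.
Start: joints at [-86.809, 14.043, 89.255, -0, 76.702, -9.975], TCP at [148.063, -632.923, 253.29] pointing down, gripper open.
Joint ranges: [-179.41, 179.41], [-58.25, 129.5], [7.25, 145.43], [-54.29, 234.29], [11.92, 165.04], [-157.13, 157.13]. Speed limits (degrees/s): [147.25, 147.25, 180, 180, 180, 180].

### API

Orientations are given as [roll, pitch, yaw] about the fixed x, y, z axes, in that order (R = Rz(yaw) Ry(pitch) Rx(roll)).
In Python, from cell import robot gives the robot as it stands. The module is installed in compiled form; this text tells all that it offers.
- The arm moves only by the tool drive_tool, never from a script. Its argument "motion" is a list that holds one entry, the list of rows, each a list of 7 numbers: the shift along the world's x, y, z in cm, then the turn, a rotation vector about the world's x, y, z in degrees, then the opening, from -1 (shut) to 1 (fully open). A call has 1 to 12 rows; each row shifts and turns the commanded pose from where the row before left it; what a row does not reach is not made up. A row lasts 1/12 s, in which the tool goes at most 41.7 mm and 7.16 degrees, less where a joint would pass 70% of its speed; a pose out of reach is approached as far as the arm can. A call is refused whole if a number of a shift passes 4.17 or a number of a turn 7.16, either way. A call with a gripper value outside its range is refused whole. The fingers move at their own pace and stop on an object; "grip_force" is the grip in N (left out, the last holds). Time passes only in rows, so rows that do not move let the fingers close. It gives the time, the measured TCP pose, the force, the opening and the grip force at its end, in the units of the state.
- robot.state(): the state, without advancing time (a new reading comes with each control period).
- robot.capture(name): name is "side" or "top"; returns a dict with "img" (420x560x3 uint8, red, green, blue), "mtx" (3x3 intrinsics, pixels), "extrinsics" (4x4, takes a point from world to camera coordinates). Camera axes: x right, y up, looking along -z (the intrinsics and any distortion apply to the point x, -y, -z); pixel columns grow to the right and rows downward; lengths in mm; the calibration is good to about 2 mm. A picture is of the moment at which its call begins. There is no depth.
- robot.hand_in(): hands the job in; it is judged then, once.
Trained networks look in a picture, given as the dict that the camera call returned (one of the last four; its "shot" number tells which), for a name from the list of things; names that differ only in an ending like _2 or _b are one class to them, and where a whole thing is asked for, a point or a joint stands for the part that bears it (a point fixed in the world has none). Each returns a list of dicts, best first, with "confidence" (0 to 1); they miss things now and then, are a little off and sometimes report something else, mostly with a low value. They report only what shows in the picture. A call takes as long as a camera call. They do not tell look-alikes from the thing itself.
- robot.look_for(target, picture): "pixel" ([column, row] in pixels, amid what is visible of it).
The state is a dict: "time": time; "joint_pos": joint angles; "qvel": joint speeds; "joint_torque": joint torques, N m; "eef_pos": TCP position; "orientation": TCP orientation; "ft_force": force on the tool from outside, world axes, zero at the start; "ft_torque": the same for the moment, N m; "grip_width": finger opening in mm; "finger_force": force on a finger pad.
Only numpy, scipy, OpenCV 4.12 (cv2) and the standard library are available. Lean on these libraries where they do the work, as an engineer would, in place of code of your own. Each camera call takes 0.05 s, during which the arm holds its last target. There are 200 camera calls.

## Working session

There is one attempt and no reset: what is moved stays moved. The work goes in short steps, Python scripts to look and compute and a tool call to move; the robot and the scene stay as the last step left them, time stands still between calls to the robot, and variables do not carry over. Pictures are saved under pics/ and viewed, at most 10 in all, crops included, and the job is handed in when it is done.

Besides the shell and the picture viewer there is one more tool, called after ">>>" by a JSON object that holds its "fn" and its "kwargs", one argument or row to a line. drive_tool: Moves the arm, as the interface text tells. Its arguments: {"type":"object","properties":{"motion":{"type":"array"},"grip_force":{"type":"number"}},"required":["motion"]}

```bash
mkdir -p pics
cat > h.py <<'E'
import numpy as np, cv2
from cell import robot
def P(c,p):
    p=np.atleast_2d(np.asarray(p,float)); E=np.array(c["extrinsics"]); q=p@E[:3,:3].T+E[:3,3]
    q=q*[1,-1,-1]; q=q@np.array(c["mtx"]).T
    return q[:,:2]/q[:,2:]
def ray(c,px):
    E=np.array(c["extrinsics"]);R=E[:3,:3];o=-R.T@E[:3,3]
    d=np.linalg.inv(np.array(c["mtx"]))@[px[0],px[1],1.]; d=R.T@(d*[1,-1,-1]); return o,d/np.linalg.norm(d)
def atz(c,px,z):
    o,d=ray(c,px); return o+d*(z-o[2])/d[2]
def tri(c1,p1,c2,p2):
    o1,d1=ray(c1,p1);o2,d2=ray(c2,p2)
    s=np.linalg.lstsq(np.c_[d1,-d2],o2-o1,rcond=None)[0]
    a,b=o1+s[0]*d1,o2+s[1]*d2
    return (a+b)/2,np.linalg.norm(a-b)
def save(c,n,box=None,s=1):
    im=c["img"][:,:,::-1]
    if box: im=im[box[1]:box[3],box[0]:box[2]]
    cv2.imwrite("pics/"+n,cv2.resize(im,None,fx=s,fy=s,interpolation=cv2.INTER_CUBIC))
E
python3 - <<'E'
from h import *
np.set_printoptions(precision=1,suppress=True)
c=robot.capture("top");d=robot.capture("side");save(c,"top0.png",s=1.4);save(d,"side0.png",s=1.4)
print({k:(v.shape if hasattr(v,'shape') else v) for k,v in c.items()})
for cc in(c,d): print(np.array(cc["extrinsics"]),cc["mtx"])
for n in ["cover","cover_mid","cover_pinch","holder","keeper","mat","horn_stake","stake_mid","horn_tip","dome_stake","flat_stake","flux_tin","hammer"]:
  for cc,l in((c,'top'),(d,'side')):
    print(n,l,[([round(float(x)) for x in r["pixel"]],round(float(r["confidence"]),2)) for r in robot.look_for(n,cc)][:5])
print(robot.state())
E
```

```text
{'img': (420, 560, 3), 'mtx': (3, 3), 'extrinsics': (4, 4), 'shot': 1}
[[   -0.     -1.     -0.     35. ]
 [    1.     -0.      0.2  -566.2]
 [   -0.2    -0.      1.  -1524.1]
 [    0.      0.      0.      1. ]] [[545.7   0.  275.7]
 [  0.  545.7 215.1]
 [  0.    0.    1. ]]
[[  -0.8   -0.7    0.   419.3]
 [   0.3   -0.4    0.9 -260.8]
 [  -0.6    0.6    0.5 -995.3]
 [   0.     0.     0.     1. ]] [[453.4   0.  283. ]
 [  0.  453.4 213.3]
 [  0.    0.    1. ]]
cover top [([281, 228], 0.93), ([310, 160], 0.62)]
cover side [([257, 199], 0.82), ([283, 225], 0.69)]
cover_mid top [([280, 224], 0.61), ([313, 155], 0.56), ([430, 217], 0.26)]
cover_mid side [([255, 200], 0.79), ([286, 232], 0.68), ([206, 348], 0.65), ([279, 239], 0.38)]
cover_pinch top [([313, 158], 0.76), ([281, 228], 0.67)]
cover_pinch side [([252, 196], 0.94), ([284, 227], 0.82)]
holder top [([282, 202], 0.74)]
holder side [([278, 240], 0.68)]
keeper top [([282, 204], 0.51), ([287, 217], 0.36), ([252, 166], 0.28)]
keeper side [([274, 242], 0.81)]
mat top [([205, 261], 0.88), ([145, 176], 0.83), ([281, 202], 0.51)]
mat sid
[... 386 characters left out ...]
]
flat_stake top [([369, 197], 0.94), ([215, 196], 0.4)]
flat_stake side [([316, 186], 0.64)]
flux_tin top [([284, 216], 0.62), ([300, 279], 0.57)]
flux_tin side [([339, 241], 0.72)]
hammer top [([252, 165], 0.66)]
hammer side [([211, 250], 0.64), ([224, 230], 0.58), ([166, 292], 0.3)]
{'time': 1.4, 'joint_pos': array([-86.8,  14. ,  89.3,   0. ,  76.7, -10. ]), 'qvel': array([-0. , -0. ,  0. ,  0.1, -0.1, -0. ]), 'joint_torque': array([ -0. , -43. , -32.6,  -0. ,   0. ,   0. ]), 'eef_pos': array([ 148. , -632.9,  253.3]), 'orientation': array([-180. ,   -0. ,   13.2]), 'ft_force': array([0.2, 0.1, 0.2]), 'ft_torque': array([0., 0., 0.]), 'finger_force': 0.0, 'grip_width': 85.17519361648006}
```

View pics/top0.png

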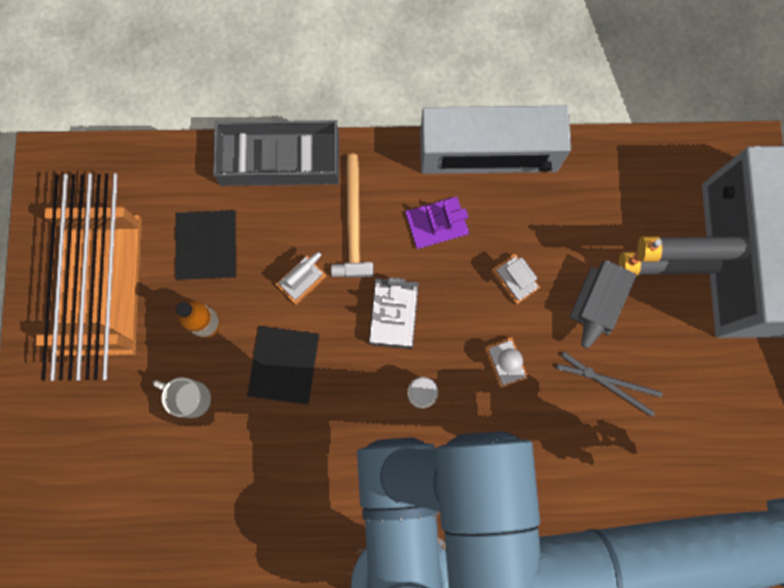

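View pics/side0.png

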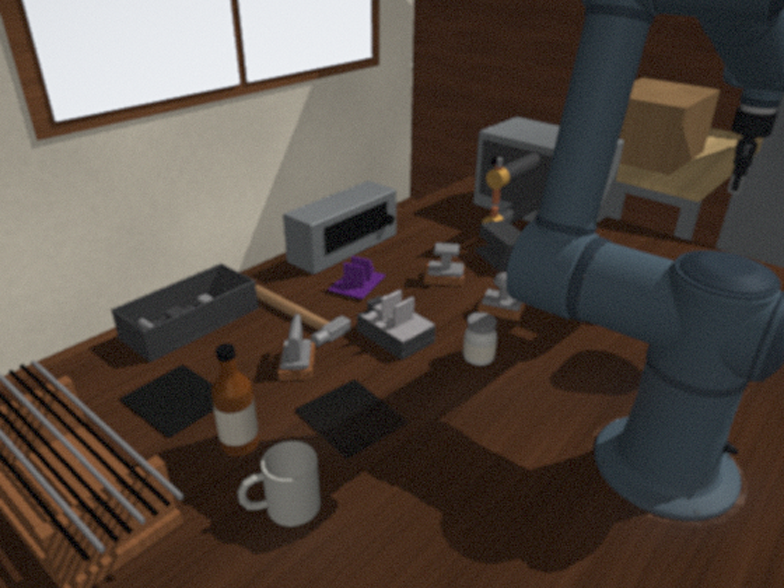

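Run:
```python
from h import *
import pickle
c=robot.capture("top");d=robot.capture("side")
pickle.dump((c,d),open("c0.pkl","wb"))
a=cv2.resize(c["img"][170:260,190:310,::-1],None,fx=6.6,fy=6.6,interpolation=cv2.INTER_CUBIC)[:594,:790]
b=cv2.resize(d["img"][195:280,190:315,::-1],None,fx=6.2,fy=6.2,interpolation=cv2.INTER_CUBIC)
cv2.imwrite("pics/cropt.png",a);cv2.imwrite("pics/crops.png",b)
print(a.shape,b.shape)
for n in [(202,261),(281,223),(214,197),(146,175)]: print(atz(c,n,20))
```

```text
(594, 790, 3) (527, 775, 3)
[439.6701847  243.41278326  20.        ]
[548.28789678  12.64944487  20.        ]
[629.02156581 210.0082283   20.        ]
[699.01058948 413.75372987  20.        ]
```

View pics/cropt.png

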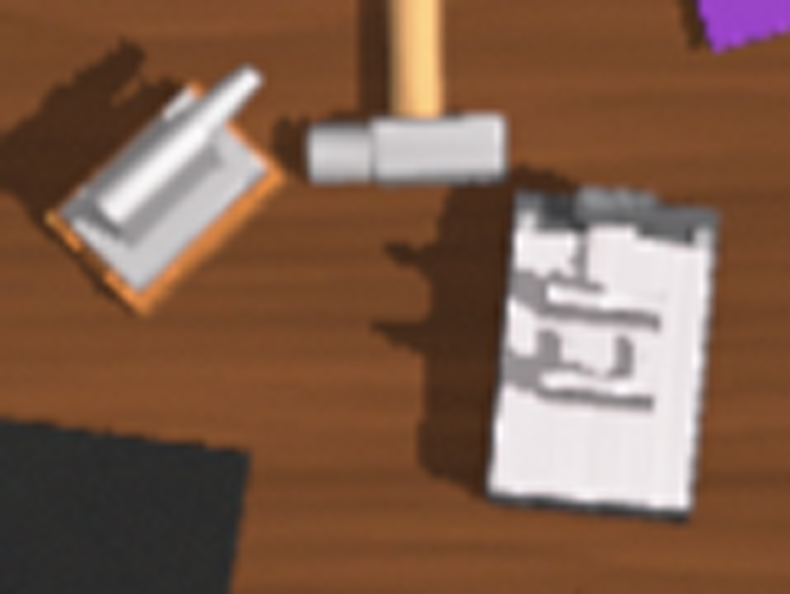

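View pics/crops.png

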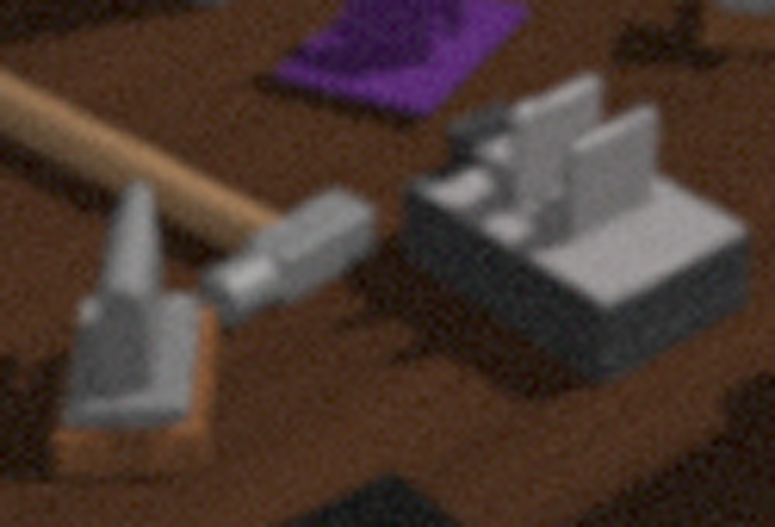

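```bash
cat > fit.py <<'E'
from h import *
import pickle
from scipy.optimize import least_squares
np.set_printoptions(precision=1,suppress=True)
c,d=pickle.load(open("c0.pkl","rb"))
T=lambda u,v:((u+.5)/6.6-.5+190,(v+.5)/6.6-.5+170)
S=lambda u,v:((u+.5)/6.2-.5+190,(v+.5)/6.2-.5+195)
def fit(obs,x0):
    def w(p,m):
        a=np.radians(p[3]);R=np.array([[np.cos(a),-np.sin(a),0],[np.sin(a),np.cos(a),0],[0,0,1]]);return R@m+p[:3]
    f=lambda p:np.concatenate([(P(cc,w(p,np.array(m,float)))[0]-px) for cc,px,m in obs])
    r=least_squares(f,x0,loss="soft_l1");print(r.x);print(f(r.x).reshape(-1,2));return r.x
print("cover/holder")
fit([(c,T(490,492),(-58,43,44)),(c,T(692,510),(-58,-43,44)),(c,T(516,190),(68,45,40)),(c,T(718,210),(68,-45,40)),
 (d,S(603,303),(-58,43,44)),(d,S(747,232),(-58,-43,44)),(d,S(412,182),(68,45,40)),(d,S(598,382),(-68,45,0)),
 (c,T(543,395),(-18,25,94)),(c,T(652,405),(-18,-25,94))],[548,12,0,-5])
print("stake")
fit([(c,T(63,213),(-40,25,10)),(c,T(140,290),(-40,-25,10)),(c,T(270,180),(40,-25,10)),(c,T(190,92),(40,25,10)),
 (c,T(256,74),(61,0,52)),(d,S(140,187),(61,0,52)),(d,S(65,420),(-40,25,10)),(d,S(185,418),(-40,-25,10)),(d,S(200,300),(40,-25,10))],[629,210,20,-40])
print("mat")
U=lambda u,v:(u/1.4,v/1.4)
fit([(c,U(258,327),(75,65,6)),(c,U(318,332),(75,-65,6)),(c,U(249,397),(-75,65,6)),(c,U(309,403),(-75,-65,6)),
 (d,U(297,410),(75,65,6)),(d,U(352,381),(75,-65,6)),(d,U(348,454),(-75,65,6)),(d,U(402,421),(-75,-65,6))],[440,243,0,-5])
print("tin",tri(c,U(422,392),d,U(481,322)))
print("hammer",[atz(c,T(*q),22) for q in((310,180),(500,180),(500,118))])
print("flat",atz(c,U(515,272),70),"dome",atz(c,U(511,360),78))
print("bottle",atz(c,U(192,315),190))
E
python3 fit.py
```

```text
cover/holder
[538.1  13.9   3.4  -7.2]
[[-0.3 -1. ]
 [-1.1 -0.3]
 [ 0.2  2.2]
 [ 0.3  2.6]
 [ 0.1 -0.8]
 [-0.1 -1.2]
 [ 0.3  0.8]
 [ 2.6  1.8]
 [-0.8 -2. ]
 [ 0.5 -1.5]]
stake
[623.3 207.7  17.8 -46.6]
[[-0.4 -0.2]
 [-0.5  0.1]
 [-0.3 -1.8]
 [ 0.2 -0.3]
 [-0.1  0.1]
 [ 0.3  1.6]
 [ 0.2 -0.5]
 [ 0.6 -0.6]
 [ 0.4  0.5]]
mat
[444.6 244.8  -2.4  -6.9]
[[-0.4 -1.2]
 [ 0.3 -0.2]
 [-1.  -0.5]
 [ 0.4  0. ]
 [-2.1  0.4]
 [ 0.7 -1.4]
 [ 0.4  3.1]
 [ 4.9 -0.2]]
tin (array([378.6, -40.6,  82.6]), np.float64(2.56533524866458))
hammer [array([628.1, 143. ,  22. ]), array([626.9,  57.9,  22. ]), array([655.4,  57.6,  22. ])]
flat [ 620.1 -237.2   70. ] dome [ 438.9 -220.3   78. ]
bottle [520.1 390.8 190. ]
```

```bash
cat > fit2.py <<'E'
import io,contextlib
with contextlib.redirect_stdout(io.StringIO()): from fit import *
A=[(c,T(490,492),(-58,43,44)),(c,T(692,510),(-58,-43,44)),(c,T(516,190),(68,45,40)),(c,T(718,210),(68,-45,40)),(c,T(543,386),(-18,25,94)),(c,T(652,396),(-18,-25,94))]
B=[(d,S(603,303),(-58,43,44)),(d,S(747,232),(-58,-43,44)),(d,S(412,182),(68,45,40)),(d,S(655,105),(-18,-25,94))]
fit(A+B,[548,12,0,-5])
print("tip",robot.tip_extent, robot.state()["time"])
E
python3 fit2.py
```

```text
[538.7  13.6   2.2  -6.6]
[[-0.  -0.9]
 [-0.8 -0.6]
 [-0.   2.2]
 [ 0.1  2.2]
 [-0.6 -0.7]
 [ 0.7 -0.4]
 [ 0.3 -0.6]
 [-0.2 -1.1]
 [ 0.1  1.2]
 [ 0.3  0.5]]
tip 22.0 1.5
```

>>> {"fn": "drive_tool", "kwargs": {
  "motion": [
    [[2, 4, 0, 0, 0, 6, 1], [2, 4, 0, 0, 0, 6, 1], [2.0, 3.6, 0, 0, 0, 6, 1], [2.0, 3.6, 0, 0, 0, 6, 1], [2.0, 3.6, 0, 0, 0, 6, 1], [2.0, 3.6, 0, 0, 0, 6, 1], [2.0, 3.6, 0, 0, 0, 6, 1], [2.0, 3.6, 0, 0, 0, 6, 1], [2.0, 3.6, 0, 0, 0, 6, 1], [2.0, 3.6, 0, 0, 0, 6, 1], [2.0, 3.6, 0, 0, 0, 6, 1], [2.0, 3.6, 0, 0, 0, 4, 1]]
  ],
  "grip_force": 40
}}

```text
time: 2.5
eef_pos: [385.9, -196.6, 253.7]
orientation: [179.9, 0.0, 83.4]
ft_force: [1.0, 0.1, 0.5]
grip_width: 85.3
finger_force: 0.0
```

>>> {"fn": "drive_tool", "kwargs": {
  "motion": [
    [[2.5, 3.5, -1, 0, 0, 0, 1], [2.5, 3.5, -2, 0, 0, 0, 1], [2.5, 3.5, -2, 0, 0, 0, 1], [2.5, 3.5, -2, 0, 0, 0, 1], [2.5, 3.5, -2, 0, 0, 0, 1], [2.5, 3.5, -2, 0, 0, 0, 1], [0, 0.1, 0, 0, 0, 0, 1], [0, 0, 0, 0, 0, 0, 1]]
  ]
}}

```text
time: 3.17
eef_pos: [518.4, -9.0, 154.5]
orientation: [-179.8, -0.0, 83.4]
ft_force: [0.1, 0.4, 1.2]
grip_width: 85.1
finger_force: 0.0
```

Run:
```python
from h import *
s=robot.state();print(s["eef_pos"],s["orientation"],s["time"])
c=robot.capture("top");d=robot.capture("side")
t=s["eef_pos"]+[0,0,-22];print(P(c,t),P(d,t))
a=c["img"][180:260,250:320,::-1];b=d["img"][150:250,230:330,::-1]
a=cv2.resize(a,(385,440),interpolation=cv2.INTER_CUBIC);b=cv2.resize(b,(440,440),interpolation=cv2.INTER_CUBIC)
a=cv2.copyMakeBorder(a,0,0,0,-25+0 if 0 else 0,cv2.BORDER_CONSTANT)
cv2.imwrite("pics/above.png",cv2.resize(np.hstack([a,b]),None,fx=.96,fy=.96))
```

```text
[518.37955358  -8.97932047 154.51331026] [-1.79814529e+02 -1.19302873e-02  8.33676114e+01] 3.1667
[[289.22769248 227.0133423 ]] [[295.68133367 200.44185689]]
```

View pics/above.png

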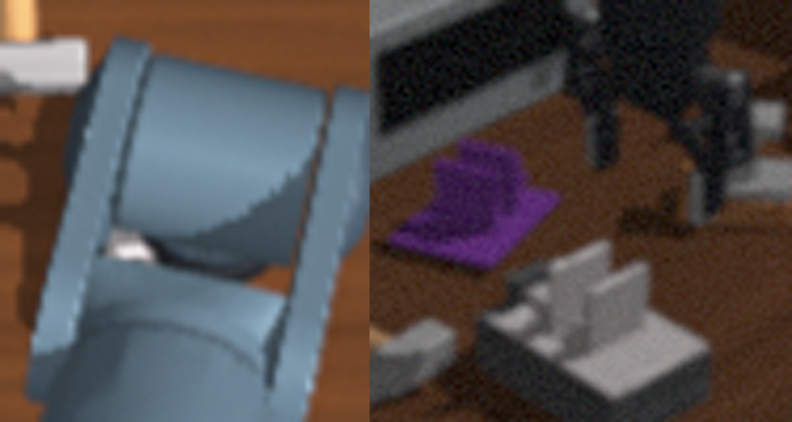

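>>> {"fn": "drive_tool", "kwargs": {
  "motion": [
    [[0.9, 1.2, 0, 0, 0, 0, 1], [0.9, 1.1, -1, 0, 0, 0, 1], [0, 0, -1.5, 0, 0, 0, 1], [0, 0, -1.5, 0, 0, 0, 1], [0, 0, -1.5, 0, 0, 0, 1], [0, 0, -1.5, 0, 0, 0, 1], [0, 0, 0, 0, 0, 0, 1], [0, 0, 0, 0, 0, 0, 1]]
  ]
}}

```text
time: 3.93
eef_pos: [536.5, 11.1, 86.7]
orientation: [180.0, 0.0, 83.1]
ft_force: [-0.2, -0.8, -0.6]
grip_width: 85.4
finger_force: 0.0
```

Run:
```python
from h import *
s=robot.state();print(s["eef_pos"],s["orientation"],s["ft_force"])
d=robot.capture("side")
b=cv2.resize(d["img"][180:260,230:330,::-1],(700,560),interpolation=cv2.INTER_CUBIC)
def mk(p,col):
    q=P(d,p)[0]; cv2.circle(b,(int((q[0]-229.5)*7),int((q[1]-179.5)*7)),3,col,-1)
a=np.radians(-6.5);u=np.array([np.cos(a),np.sin(a),0]);v=np.array([-u[1],u[0],0])
for y in(25,-25):
  for x in(-18,24): mk(np.array([537,14,94])+x*u+y*v,(0,0,255))
mk(s["eef_pos"],(0,255,0))
cv2.imwrite("pics/ov.png",b)
```

```text
[536.54683113  11.13182373  86.67133003] [1.79986038e+02 7.23663733e-03 8.30514310e+01] [-0.24176152 -0.79570403 -0.58311213]
```

View pics/ov.png

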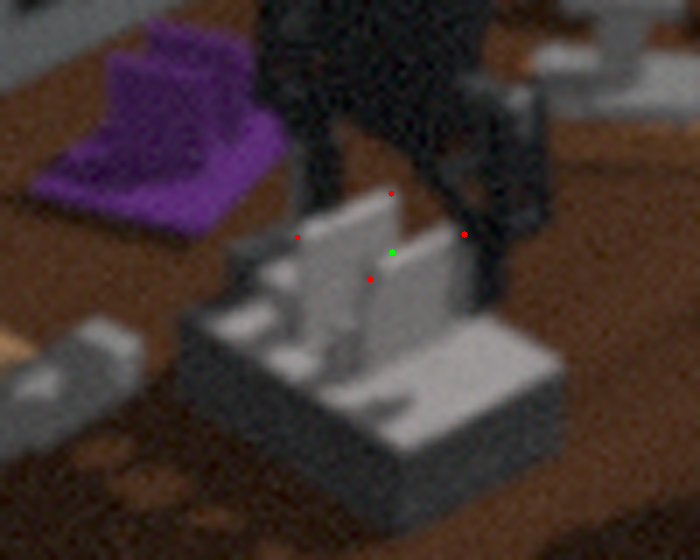

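>>> {"fn": "drive_tool", "kwargs": {
  "motion": [
    [[0, 0.2, -0.4, 0, 0, 0, 0.4], [0, 0, 0, 0, 0, 0, 0.1], [0, 0, 0, 0, 0, 0, -0.1], [0, 0, 0, 0, 0, 0, -0.2], [0, 0, 0, 0, 0, 0, -0.4], [0, 0, 0, 0, 0, 0, -0.4], [0, 0, 0, 0, 0, 0, -0.4], [0, 0, 0, 0, 0, 0, -0.4]]
  ],
  "grip_force": 40
}}

```text
time: 4.65
eef_pos: [538.1, 14.1, 84.2]
orientation: [179.8, 0.0, 83.2]
ft_force: [-3.6, -0.4, 10.4]
grip_width: 32.4
finger_force: 40.7
```

>>> {"fn": "drive_tool", "kwargs": {
  "motion": [
    [[0, 0, 0.2, 0, 0, 0, -0.6], [0, 0, 0.4, 0, 0, 0, -0.6], [0, 0, 0.6, 0, 0, 0, -0.6], [0, 0, 0.8, 0, 0, 0, -0.6], [0, 0, 0, 0, 0, 0, -0.6]]
  ],
  "grip_force": 50
}}

```text
time: 5.07
eef_pos: [536.9, 14.4, 103.2]
orientation: [180.0, 0.0, 83.2]
ft_force: [0.6, -0.1, -1.8]
grip_width: 32.2
finger_force: 50.2
```

>>> {"fn": "drive_tool", "kwargs": {
  "motion": [
    [[0, 0, 2, 0, 0, 0, -0.6], [0, 0, 3, 0, 0, 0, -0.6], [-0.6, 1.5, 1.5, 0, 0, 0, -0.6], [-1.1, 2.8, 0, 0, 0, 0, -0.6], [-1.3, 3.3, 0, 0, 0, 0, -0.6], [-1.3, 3.3, 0, 0, 0, 0, -0.6], [-1.3, 3.3, 0, 0, 0, 0, -0.6], [-1.3, 3.3, 0, 0, 0, 0, -0.6], [-1.3, 3.3, 0, 0, 0, 0, -0.6], [-1, 2.3, -1, 0, 0, 0, -0.6], [0, 0, -1, 0, 0, 0, -0.6], [0, 0, 0, 0, 0, 0, -0.6]]
  ]
}}

```text
time: 6.07
eef_pos: [442.0, 245.8, 144.5]
orientation: [-179.7, 0.1, 83.3]
ft_force: [-1.3, -0.8, -2.6]
grip_width: 32.4
finger_force: 50.6
```

>>> {"fn": "drive_tool", "kwargs": {
  "motion": [
    [[0, 0, -2, 0, 0, 0, -0.6], [0, 0, -2, 0, 0, 0, -0.6], [0, 0, -2, 0, 0, 0, -0.6], [0, 0, -1.2, 0, 0, 0, -0.6], [0, 0, -0.5, 0, 0, 0, -0.6], [0, 0, -0.4, 0, 0, 0, -0.6], [0, 0, -0.3, 0, 0, 0, -0.6], [0, 0, 0, 0, 0, 0, -0.6]]
  ]
}}

```text
time: 6.73
eef_pos: [445.2, 245.3, 63.3]
orientation: [180.0, -0.0, 83.1]
ft_force: [0.5, -0.8, -2.3]
grip_width: 32.1
finger_force: 50.6
```

>>> {"fn": "drive_tool", "kwargs": {
  "motion": [
    [[0, 0, -0.2, 0, 0, 0, -0.6], [0, 0, -0.2, 0, 0, 0, -0.6], [0, 0, -0.1, 0, 0, 0, -0.6], [0, 0, 0, 0, 0, 0, -0.6]]
  ]
}}

```text
time: 7.07
eef_pos: [445.2, 245.6, 58.8]
orientation: [179.9, -0.0, 83.2]
ft_force: [-1.8, -0.5, 1.1]
grip_width: 32.2
finger_force: 52.4
```

>>> {"fn": "drive_tool", "kwargs": {
  "motion": [
    [[0, 0, 0, 0, 0, 0, 0], [0, 0, 0, 0, 0, 0, 0.5], [0, 0, 0, 0, 0, 0, 1], [0, 0, 0, 0, 0, 0, 1], [0, 0, 0, 0, 0, 0, 1], [0, 0, 2, 0, 0, 0, 1], [0, 0, 3, 0, 0, 0, 1], [0, 0, 3, 0, 0, 5, 1], [0.5, 0, 3, 0, 0, 6, 1], [2, 0, 1, 0, 0, 6, 1]]
  ]
}}

```text
time: 7.9
eef_pos: [470.5, 246.3, 182.7]
orientation: [179.6, -0.0, 100.5]
ft_force: [2.1, -0.2, -0.5]
grip_width: 85.4
finger_force: 0.0
```

Run:
```python
from h import *
s=robot.state();print(s["eef_pos"],s["orientation"],s["time"])
c=robot.capture("top");d=robot.capture("side")
a=cv2.resize(c["img"][160:290,160:330,::-1],None,fx=2.3,fy=2.3,interpolation=cv2.INTER_CUBIC)
b=cv2.resize(d["img"][170:320,190:330,::-1],(391,419),interpolation=cv2.INTER_CUBIC)
h=min(a.shape[0],b.shape[0]);cv2.imwrite("pics/laid.png",np.hstack([a[:h],b[:h]]))
```

```text
[470.4504821  246.31631352 182.70183117] [ 1.79649891e+02 -4.72179041e-02  1.00541646e+02] 7.9
```

View pics/laid.png

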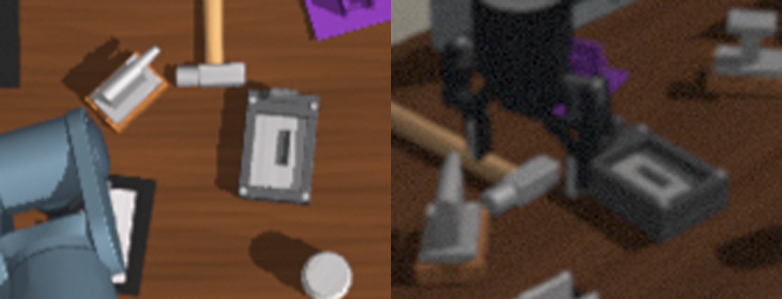

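Run:
```python
from h import *
import pickle
c=robot.capture("top");d=robot.capture("side");pickle.dump((c,d),open("c1.pkl","wb"))
a=cv2.resize(c["img"][195:255,260:305,::-1],None,fx=9,fy=9,interpolation=cv2.INTER_CUBIC)
b=cv2.resize(d["img"][206:260,255:315,::-1],None,fx=6.5,fy=6.5,interpolation=cv2.INTER_CUBIC)
b=cv2.copyMakeBorder(b,0,540-b.shape[0],0,0,cv2.BORDER_CONSTANT)
cv2.imwrite("pics/pocket.png",np.hstack([a,b])[:,:800])
```

```text
(no output)
```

View pics/pocket.png

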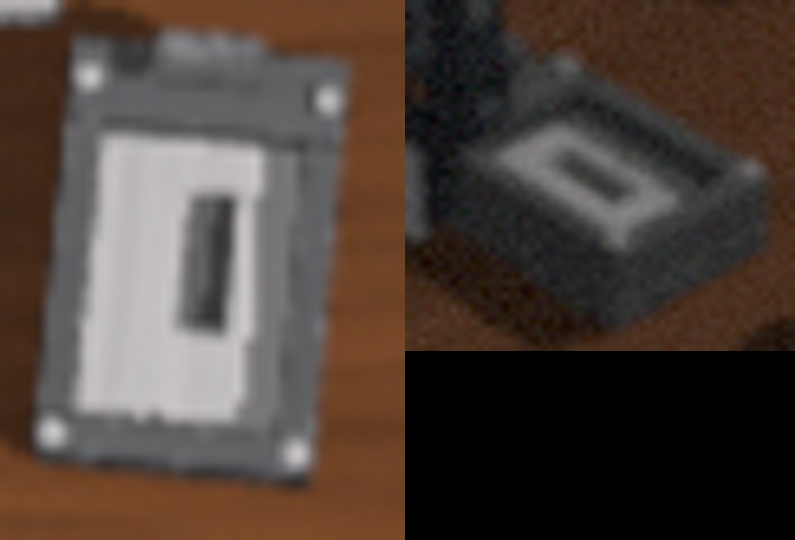

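```bash
cat > fit3.py <<'E'
import io,contextlib
with contextlib.redirect_stdout(io.StringIO()): from fit import *
c,d=pickle.load(open("c1.pkl","rb"))
T=lambda u,v:((u+.5)/9-.5+260,(v+.5)/9-.5+195)
S=lambda u,v:((u-405+.5)/6.5-.5+255,(v+.5)/6.5-.5+206)
A=[(c,T(75,38),(68,45,40)),(c,T(350,60),(68,-45,40)),(c,T(37,450),(-68,45,40)),(c,T(310,472),(-68,-45,40))]
B=[(d,S(617,262),(-68,45,40)),(d,S(770,178),(-68,-45,40)),(d,S(608,330),(-68,45,0))]
fit(A,[540,14,0,-5]);h=fit(A+B,[540,14,0,-5])
h=np.array([*h[:2],0,h[3]])
for z,px in((24,T(208.5,262)),): 
    w=atz(c,px,z);a=np.radians(h[3]);u=np.array([np.cos(a),np.sin(a),0]);print("slot",w,(w-h[:3])@u,(w-h[:3])@[-u[1],u[0],0])
w=tri(c,T(208.5,262),d,S(596,176));print("slot tri",w)
w=[atz(c,T(*q),40) for q in((90,75),(328,100),(52,432),(297,455))];print("bolts",np.mean(w,0),w)
E
python3 fit3.py
```

```text
[548.4  12.6 -15.8  -5.9]
[[-0.  -0.1]
 [-0.2  0.2]
 [-0.2 -0.2]
 [ 0.4  0.1]]
[546.4  13.1   0.1  -6.4]
[[-0.1 -0.6]
 [ 0.1 -0.1]
 [-0.6 -0.4]
 [ 0.2  0.2]
 [-0.1 -0.4]
 [ 0.1 -0.2]
 [ 1.1  1.2]]
slot [545.6   7.7  24. ] -0.23800638022774678 -5.473105118859382
slot tri (array([545.1,   7.4,  24.9]), np.float64(0.8645585052340631))
bolts [542.3  13.2  40. ] [array([604.9,  45.3,  40. ]), array([595.6, -31.7,  40. ]), array([488.5,  58.7,  40. ]), array([480.1, -19.6,  40. ])]
```

>>> {"fn": "drive_tool", "kwargs": {
  "motion": [
    [[2, -0.4, 0, 0, 0, 5, 1], [3, -0.8, 0, 0, 0, 6, 1], [3, -0.8, 0, 0, 0, 6, 1], [3, -0.8, 0, 0, 0, 6, 1], [2.5, -0.6, -1, 0, 0, 5, 1], [1.2, -0.3, -2, 0, 0, 4, 1], [0.3, 0, -2, 0, 0, 0.5, 1], [0, 0, -1.5, 0, 0, 0, 1], [0, 0, 0, 0, 0, 0, 1], [0, 0, 0, 0, 0, 0, 1]]
  ]
}}

```text
time: 8.93
eef_pos: [617.7, 208.4, 110.9]
orientation: [-179.8, -0.2, 132.6]
ft_force: [1.4, -0.2, -0.2]
grip_width: 85.8
finger_force: 0.0
```

Run:
```python
from h import *
s=robot.state();print(s["eef_pos"],s["orientation"])
c=robot.capture("top");d=robot.capture("side")
a=cv2.resize(c["img"][160:235,180:260,::-1],None,fx=5,fy=5,interpolation=cv2.INTER_CUBIC)
b=cv2.resize(d["img"][195:270,170:250,::-1],None,fx=5,fy=5,interpolation=cv2.INTER_CUBIC)
t=np.radians(-46.6);u=np.array([np.cos(t),np.sin(t),0]);v=np.array([-u[1],u[0],0])
for m in((-28,10,72),(-28,-10,72),(61,0,72),(-40,25,30),(-40,-25,30),(40,-25,30)):
  w=np.array([623.3,207.7,0])+m[0]*u+m[1]*v+[0,0,m[2]]
  for im,cc,o in((a,c,(180,160)),(b,d,(170,195))):
    q=P(cc,w)[0]; cv2.circle(im,(int((q[0]-o[0]+.5)*5),int((q[1]-o[1]+.5)*5)),2,(0,0,255),-1)
cv2.imwrite("pics/stake.png",np.hstack([a,b]))
```

```text
[617.68292892 208.42151905 110.90807059] [-1.79782626e+02 -1.51417304e-01  1.32646065e+02]
```

View pics/stake.png

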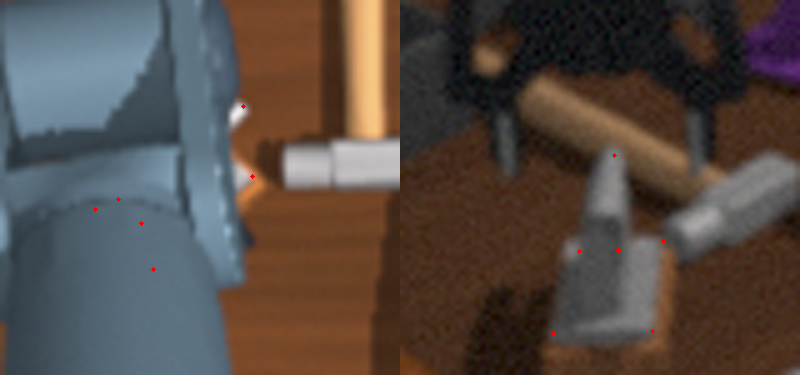

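>>> {"fn": "drive_tool", "kwargs": {
  "motion": [
    [[0.4, -0.1, -1, 0, 0, 0.5, 1], [0.2, 0, -1.5, 0, 0, 0.3, 1], [0, 0, -1.5, 0, 0, 0, 1], [0, 0, -1, 0, 0, 0, 0.6], [0, 0, 0, 0, 0, 0, 0], [0, 0, 0, 0, 0, 0, -0.4], [0, 0, 0, 0, 0, 0, -0.7], [0, 0, 0, 0, 0, 0, -1], [0, 0, 0, 0, 0, 0, -1], [0, 0, 0, 0, 0, 0, -1]]
  ],
  "grip_force": 60
}}

```text
time: 9.87
eef_pos: [626.6, 207.6, 64.1]
orientation: [179.9, 0.1, 133.5]
ft_force: [0.8, 0.6, 1.3]
grip_width: 18.9
finger_force: 61.0
```

>>> {"fn": "drive_tool", "kwargs": {
  "motion": [
    [[0, 0, 0, 0, 0, 0, -1], [0, 0, 0.5, 0, 0, 0, -1], [0, 0, 1.5, 0, 0, 0, -1], [0, 0, 2.5, 0, 0, 0, -1], [0, 0, 3, 0, 0, 0, -1], [0, 0, 1.5, 0, 0, 0, -1], [0, 0, 0, 0, 0, 0, -1]]
  ],
  "grip_force": 100
}}

```text
time: 10.45
eef_pos: [628.2, 207.8, 158.4]
orientation: [179.6, 0.3, 133.5]
ft_force: [1.5, 1.2, -4.6]
grip_width: 18.8
finger_force: 98.8
```

>>> {"fn": "drive_tool", "kwargs": {
  "motion": [
    [[-0.4, -0.9, 0, 0, 0, 2, -1], [-0.8, -1.6, 0, 0, 0, 4, -1], [-1.2, -2.5, 0, 0, 0, 5, -1], [-1.3, -2.8, 0, 0, 0, 6, -1], [-1.3, -2.8, 0, 0, 0, 6, -1], [-1.3, -2.8, 0, 0, 0, 6, -1], [-1.3, -2.8, 0, 0, 0, 5, -1], [-1, -2.2, 0, 0, 0, 4, -1], [-0.6, -1.2, 0, 0, 0, 2, -1], [-0.2, -0.5, 0, 0, 0, 0, -1], [0, 0, 0, 0, 0, 0, -1], [0, 0, 0, 0, 0, 0, -1]]
  ]
}}

```text
time: 11.45
eef_pos: [531.4, 6.8, 152.3]
orientation: [180.0, -0.1, 173.4]
ft_force: [-0.4, 0.0, -6.2]
grip_width: 18.7
finger_force: 98.7
```

Run:
```python
from h import *
import pickle
np.set_printoptions(precision=1,suppress=True)
s=robot.state();print(s["eef_pos"],s["orientation"],s["ft_force"])
c=robot.capture("top");d=robot.capture("side");pickle.dump((c,d,s),open("c2.pkl","wb"))
t=np.radians(s["orientation"][2]-180);u=np.array([np.cos(t),np.sin(t),0]);v=np.array([-u[1],u[0],0])
o=np.array(s["eef_pos"])-[0,0,42]-3*u
b=cv2.resize(d["img"][130:240,225:345,::-1],None,fx=5,fy=5,interpolation=cv2.INTER_CUBIC)
for m in((61,0,52),(-40,25,10),(-40,-25,10),(40,25,10),(-40,25,0),(-40,-25,0),(-8,6,-8),(34,6,-8)):
    w=o+m[0]*u+m[1]*v+[0,0,m[2]];q=P(d,w)[0];cv2.circle(b,(int((q[0]-225+.5)*5),int((q[1]-130+.5)*5)),2,(0,0,255),-1)
cv2.imwrite("pics/hand.png",b)
```

```text
[531.4   6.8 152.3] [180.   -0.1 173.4] [-0.4  0.  -6.2]
```

View pics/hand.png

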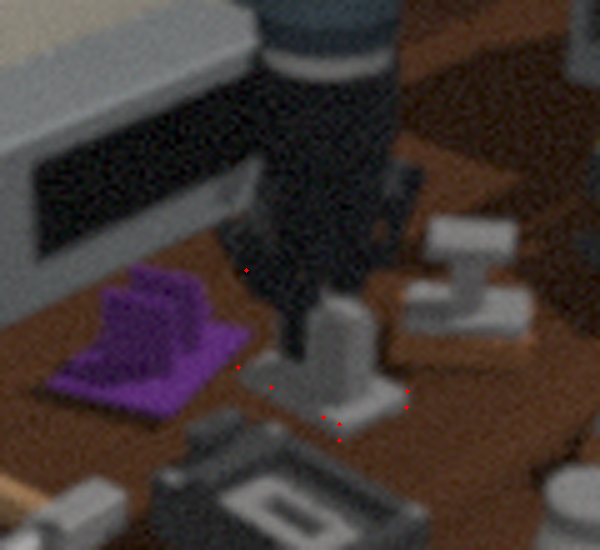

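>>> {"fn": "drive_tool", "kwargs": {
  "motion": [
    [[0.4, 0.2, -1, 0, 0, 0.2, -1], [0, 0, -2, 0, 0, 0, -1], [0, 0, -1.5, 0, 0, 0, -1], [0, 0, -0.8, 0, 0, 0, -1], [0, 0, -0.3, 0, 0, 0, -1], [0, 0, 0, 0, 0, 0, -1]]
  ]
}}

```text
time: 12.05
eef_pos: [535.4, 8.8, 96.0]
orientation: [180.0, -0.1, 173.7]
ft_force: [0.4, 0.9, -4.4]
grip_width: 19.0
finger_force: 98.8
```

>>> {"fn": "drive_tool", "kwargs": {
  "motion": [
    [[0, 0, -0.6, 0, 0, 0, -1], [0, 0, -0.5, 0, 0, 0, -1], [0, 0, -0.4, 0, 0, 0, -1], [0, 0, -0.3, 0, 0, 0, -1], [0, 0, -0.2, 0, 0, 0, -1], [0, 0, 0, 0, 0, 0, -1]]
  ]
}}

```text
time: 12.55
eef_pos: [535.4, 8.4, 76.6]
orientation: [180.0, -0.0, 173.7]
ft_force: [-0.7, -1.2, -5.0]
grip_width: 19.0
finger_force: 98.8
```

>>> {"fn": "drive_tool", "kwargs": {
  "motion": [
    [[0, 0, -0.15, 0, 0, 0, -1], [0, 0, -0.15, 0, 0, 0, -1], [0, 0, -0.1, 0, 0, 0, -1], [0, 0, 0, 0, 0, 0, -1]]
  ]
}}

```text
time: 12.88
eef_pos: [535.8, 8.5, 72.9]
orientation: [180.0, 0.0, 173.7]
ft_force: [-0.1, 1.7, -6.0]
grip_width: 19.0
finger_force: 98.8
```

>>> {"fn": "drive_tool", "kwargs": {
  "motion": [
    [[0, 0, -0.1, 0, 0, 0, -1], [0, 0, -0.1, 0, 0, 0, -1], [0, 0, -0.1, 0, 0, 0, -1], [0, 0, 0, 0, 0, 0, -1]]
  ]
}}

```text
time: 13.22
eef_pos: [535.7, 8.5, 69.8]
orientation: [180.0, 0.0, 173.7]
ft_force: [0.8, 2.2, -6.6]
grip_width: 19.1
finger_force: 98.6
```

>>> {"fn": "drive_tool", "kwargs": {
  "motion": [
    [[0, 0, -0.1, 0, 0, 0, -1], [0, 0, -0.1, 0, 0, 0, -1], [0, 0, -0.1, 0, 0, 0, -1], [0, 0, 0, 0, 0, 0, -1]]
  ]
}}

```text
time: 13.55
eef_pos: [535.8, 8.5, 68.1]
orientation: [180.0, -0.0, 173.7]
ft_force: [-4.8, 3.5, 5.1]
grip_width: 19.0
finger_force: 100.4
```

>>> {"fn": "drive_tool", "kwargs": {
  "motion": [
    [[0, 0, -0.1, 0, 0, 0, -1], [0, 0, 0, 0, 0, 0, -1], [0.3, 0, 0, 0, 0, 0, -1], [0, 0, 0, 0, 0, 0, -1]]
  ]
}}

```text
time: 13.88
eef_pos: [538.7, 8.3, 68.1]
orientation: [-180.0, -0.1, 173.7]
ft_force: [-9.5, 2.2, 13.7]
grip_width: 18.7
finger_force: 101.6
```

>>> {"fn": "drive_tool", "kwargs": {
  "motion": [
    [[0.2, 0, 0, 0, 0, 0, -1], [0, 0, 0, 0, 0, 0, -1], [0.2, 0, 0, 0, 0, 0, -1], [0, 0, 0, 0, 0, 0, -1]]
  ]
}}

```text
time: 14.22
eef_pos: [539.7, 8.3, 68.4]
orientation: [-179.9, -0.7, 173.8]
ft_force: [-26.3, 1.5, 30.6]
grip_width: 19.0
finger_force: 103.9
```

>>> {"fn": "drive_tool", "kwargs": {
  "motion": [
    [[-0.3, 0, 0.05, 0, 0, 0, -1], [-0.2, 0, 0.1, 0, 0, 0, -1], [0, 0, 0, 0, 0, 0, -1], [0, 0, 0, 0, 0, 0, -1]]
  ]
}}

```text
time: 14.55
eef_pos: [537.9, 8.3, 68.1]
orientation: [-180.0, -0.0, 173.7]
ft_force: [-3.0, 2.9, 3.3]
grip_width: 18.9
finger_force: 100.1
```

>>> {"fn": "drive_tool", "kwargs": {
  "motion": [
    [[0, 0.3, 0, 0, 0, 0, -1], [0, 0.2, 0, 0, 0, 0, -1], [0, 0, 0, 0, 0, 0, -1]]
  ]
}}

```text
time: 14.8
eef_pos: [538.7, 12.4, 68.1]
orientation: [-179.9, 0.1, 173.7]
ft_force: [-0.4, -4.6, 2.7]
grip_width: 18.7
finger_force: 99.9
```

>>> {"fn": "drive_tool", "kwargs": {
  "motion": [
    [[0, 0.3, 0, 0, 0, 0, -1], [0, 0, 0, 0, 0, 0, -1], [0, 0, 0, 0, 0, 0, -1]]
  ]
}}

```text
time: 15.05
eef_pos: [538.7, 12.9, 68.3]
orientation: [-179.6, 0.1, 173.8]
ft_force: [-2.2, -14.7, 2.2]
grip_width: 18.4
finger_force: 100.3
```

>>> {"fn": "drive_tool", "kwargs": {
  "motion": [
    [[0, -0.4, 0, 0, 0, 0, -1], [0, -0.15, 0, 0, 0, 0, -1], [0, 0, 0, 0, 0, 0, -0.4], [0, 0, 0, 0, 0, 0, 0], [0, 0, 0, 0, 0, 0, 0.3], [0, 0, 0, 0, 0, 0, 0.3], [0, 0, 1, 0, 0, 0, 0.3], [0, 0, 2, 0, 0, 0, 0.3], [0, 0, 3, 0, 0, 0, 0.3], [0, 0, 4, 0, 0, 0, 0.3], [0, 0, 4, 0, 0, 0, 0.3], [-2, -4, 2, 0, 0, 0, 0.3]]
  ]
}}

```text
time: 16.05
eef_pos: [524.3, -20.8, 231.8]
orientation: [180.0, 0.6, 174.0]
ft_force: [1.5, -0.7, 1.4]
grip_width: 55.8
finger_force: 0.0
```

>>> {"fn": "drive_tool", "kwargs": {
  "motion": [
    [[-2, -4, 0, 0, 0, 0, 0.3], [-2, -4, 0, 0, 0, 0, 0.3], [-2, -4, 0, 0, 0, 0, 0.3], [-2, -4, 0, 0, 0, 0, 0.3], [-1, -4, 0, 0, 0, 0, 0.3], [0, -4, 0, 0, 0, 0, 0.3], [0, -4, 0, 0, 0, 0, 0.3], [0, -3, 0, 0, 0, 0, 0.3], [0, 0, 0, 0, 0, 0, 0.3]]
  ]
}}

```text
time: 16.8
eef_pos: [435.6, -327.2, 225.7]
orientation: [-179.8, 0.1, 173.4]
ft_force: [0.4, 0.8, 0.1]
grip_width: 55.6
finger_force: 0.0
```

Run:
```python
from h import *
np.set_printoptions(precision=1,suppress=True)
s=robot.state();print(s["eef_pos"],s["time"])
c=robot.capture("top");d=robot.capture("side")
for n in("stake_mid","horn_tip","cover_mid","cover_pinch","horn_stake"):
  A=robot.look_for(n,c)[:3];B=robot.look_for(n,d)[:3]
  print(n,[(np.array(r["pixel"]),round(r["confidence"],2)) for r in A],[(np.array(r["pixel"]),round(r["confidence"],2)) for r in B])
  for a in A:
    for b in B:
      p,e=tri(c,a["pixel"],d,b["pixel"])
      if e<25: print("  ",p,e)
a=np.radians(-6.4);u=np.array([np.cos(a),np.sin(a),0])
o=np.array([532.6,9.1,24])
for nm,w in(("mid seated",o+[0,0,35]),("tip",o+61*u+[0,0,52]),("cover_mid",np.array([445,245,43])),("head rear top",o-28*u+[0,0,60])): print(nm,P(c,w),P(d,w))
save(c,"fin_top.png");save(d,"fin_side.png")
```

```text
[ 435.6 -327.2  225.7] 16.8
stake_mid [(array([280.6, 225.2]), 0.9)] [(array([283.3, 228.9]), 0.71)]
   [539.1  14.8  43.4] 2.6592781278155915
horn_tip [(array([282.4, 226.5]), 0.71), (array([132.1, 283.1]), 0.31)] [(array([285.9, 227.7]), 0.86)]
   [534.5   9.5  46.9] 2.142110675164255
cover_mid [(array([312.4, 156.2]), 0.75), (array([199.2, 259.2]), 0.63)] [(array([252.3, 201.2]), 0.96), (array([249.1, 293.3]), 0.73)]
   [755.3 -83.9   7.9] 4.23726997101495
   [444.3 251.1  19.3] 1.938109029799655
cover_pinch [(array([202.6, 262.4]), 0.65), (array([314.1, 155.7]), 0.58)] [(array([251.6, 293. ]), 0.96), (array([253.7, 196.7]), 0.82)]
   [438.1 243.7  18.1] 5.773518650309153
   [752.2 -87.9  24. ] 4.460445296147118
horn_stake [(array([282.5, 223.1]), 0.91), (array([131.7, 284.6]), 0.45)] [(array([284.6, 227.9]), 0.81)]
   [543.4   7.8  41.9] 2.149099124847055
mid seated [[282.4 226.2]] [[286.9 224.3]]
tip [[284.5 204.2]] [[272.3 210.6]]
cover_mid [[200.3 258.4]] [[250.  284.1]]
head rear top [[281.4 234.6]] [[294.2 220.6]]
```

```bash
python3 -c "
from cell import robot
print(robot.hand_in())"
```

```text
the job is handed in; nothing more can be done
None
```

The job is handed in, but the judge returned no verdict: the cover lies right way up, let go, near the middle of the mat nearest the robot. The horn stake is let go in the pocket with its horn to the keeper; its seating height (foot about 24 mm, from tool height) and the stops met in +x and +y show the key in the slot, but I took no close-up after letting go.

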